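# Load the dish reader and switch it on

## Robot

A 7-joint arm with a two-finger parallel gripper is mounted at the origin on a cart in front of the work surface, level with it; the furniture and walls round the work are solid. World frame = base frame: x ahead of the robot, y to its left, z up, the work surface at z = 0. Lengths are in m, angles in degrees, forces in N, time in s.
With the tool pointing down it reaches from about 0.35 to 0.9 m from the base axis. Payload 19.9 kg.
Tool frame: the origin (TCP) lies at the very end of the fingers, on their centre line; the grasp point (between the pads) lies 19 mm behind it; z points along the fingers, y is the direction in which the jaws open and shut (so a half turn about z gives the same grasp; the last joint's range is limited). The gripper opens to 85 mm and grips with 20 to 120 N. Pads are 22 mm wide; open, the fingers measure 114 mm over their backs; the gripper's body (76 mm by 85 mm) begins 54 mm behind the grasp point. The pads swing forward as they close: fully open they stand 13 mm farther back than shut.
Start: joints at [64.544, 23.915, -0.59, 92.452, 0.269, 63.638, -3.037], TCP at [0.245, -0.575, 0.231] pointing down, gripper open.
Joint ranges: [-161.28, 161.28], [-22.2, 115.67], [-73.04, 71.86], [3.21, 147.25], [-68.34, 248.33], [10.77, 114.83], [-161.83, 161.83]. Speed limits (degrees/s): [108.29, 108.29, 136.94, 136.94, 172.46, 172.46, 172.46].

## Interface

Orientations are given as [roll, pitch, yaw] about the fixed x, y, z axes, in that order (R = Rz(yaw) Ry(pitch) Rx(roll)).
In Python, from plant import status, vision, r gives the robot as it stands.
- The arm moves only by the tool jog_arm, never from a script. Its argument "motion" is a list of rows, each a list of 4 numbers: the shift along the tool's x, y, z in units of 60 mm (1.0 is 60 mm), then the turn about the tool's z in units of 5 degrees (1.0 is 5 degrees). In form: [[dx, dy, dz, yaw], ...]. A call has 1 to 10 rows; each row shifts and turns the pose as measured when the row begins, along the tool's axes as they then stand; what a row does not reach is not made up. A row lasts 1/8 s, in which the tool goes at most 62.5 mm and 10.7 degrees, less where a joint would pass 70% of its speed; a pose out of reach is approached as far as the arm can. A call is refused whole if a number of a shift passes 1 or a number of a turn 1, either way. A call with a gripper value outside its range is refused whole. "claw" is the opening, from 0 (shut) to 1 (fully open), set as the call begins (left out, the last holds). The fingers move at their own pace and stop on an object; "newtons" is the grip in N (left out, the last holds). Time passes only in rows, so rows that do not move let the fingers close. It gives the time, the measured TCP pose, the force and the opening at its end, in the units of the state.
- status.get_obs(): the state, without advancing time (a new reading comes with each control period).
- vision.camera(name): name is "scene" or "top" or "wrist"; returns (picture, depth): 420x560x3 uint8, blue, green, red; 420x560 float32, m along the optical axis (not along the pixel's ray), 0 where there is no reading.
- vision.calibration(name): a dict with "camera_matrix" (3x3 intrinsics, pixels), "R" (3x3) and "t" (3): a world point X has camera coordinates R X + t. Camera axes: x right, y down, z forward; pixel columns grow to the right and rows downward; lengths in m; the calibration is good to about 2 mm. A picture is of the moment at which its call begins: read the wrist's pose just before it. calibration takes no time and is no camera call; for the wrist camera it gives the pose at the moment of the call.
- r.close_job(): hands the job in, once; it reports no verdict.
Trained networks look in the newest picture that a camera, given by its name, has taken for a name from the list of things; names that differ only in an ending like _2 or _b are one class to them, and where a whole thing is asked for, a point or a joint stands for the part that bears it (a point fixed in the world has none). Each returns a list of dicts, best first, with "confidence" (0 to 1); they miss things now and then, are a little off and sometimes report something else, mostly with a low value. They report only what shows in the picture. A call takes as long as a camera call.
- vision.regions_of(target, camera): "region" (420x560 bool, what is visible of it) and "centre" ([row, column] in pixels, amid what is visible of it).
- vision.tip_of(target, camera): "centre" ([row, column] in pixels: a listed point, or the origin of a listed thing).
The state is a dict: "clock": time; "joint_positions": joint angles; "qd": joint speeds; "tau": joint torques, N m; "position": TCP position; "tcp_rot": TCP orientation; "contact_force": force on the tool from outside, world axes, zero at the start; "torque": the same for the moment, N m; "width": opening from 0.0 (shut) to 1.0 (fully open).
Only numpy, scipy, OpenCV 4.12 (cv2) and the standard library are available. Lean on these libraries where they do the work, as an engineer would, in place of code of your own. Each camera call takes 0.05 s, during which the arm holds its last target.

## Task

Load two lidded moisture dishes, the one parked on the reader's console and the one standing on the bench between the beaker and the wide tape roll, upright into the reader's sloping lane, so that they slide down under its bridge, the first to the stop and the second up against it. Then nudge the console's slide switch by its ridge across to the end with the raised dot, so that it stays there. Don't tip the dishes, and leave that beaker and tape roll, and the bottle beside the lane, standing where they are.

Things in the scene. Friction and masses are not known exactly. Their poses are not given: they have to be found in the camera images.
- feeder: The reader, fixed: 270 x 206 mm base, a sloping lane along one side (centre line y = +55 mm), a white console along the other. Origin: centre of the base, on the bench. x points level, up-slope; y from console to lane. z up.
- console_top (a point): Middle of the console's flat top, 40 mm above the bench; axes as the reader's. Console 200 (x) by 106 mm (y). Two guard rails along x, from x = -30 to 70 mm, at y = +25 and -25 mm from here, 8 mm wide and 8 mm high, 42 mm free between them. The slide switch lies between; dish A stands on the rails over it at the start.
- lane: Slick aluminium chute (friction 0.05 to 0.2), slope 0.30 rad, 235 mm long, 78 mm wide between walls 14 mm high, open at the top end. Origin: middle of the floor at the low stop's face; x up the slope, y across, z square to the floor. Dishes slide down it unaided. A bridge covers x = 3 to 59 mm, 100 mm wide, underside 40 and top 54 mm above the floor: dishes pass under it, a gripper cannot.
- lane_load (a point): Point on the lane's floor, on its centre line, 168 mm up from the stop, clear of the bridge: a good place for the centre of a dish to be put down. Axes as the lane's. At rest the first dish's centre is about 34 mm, the second's about 102 mm up from the stop.
- switch (a joint): Slide switch: 0 m = off (start), 0.014 m = on; it moves down-slope, along the reader's -x. A sprung detent holds it at either end: about 5 N carry it over the middle, then it snaps on by itself; left short of the middle (below 0.006) it springs back.
- switch_ridge (a point): Centre of the switch's ridge: a grey bar standing 5 mm above the console top, 7 mm thick along the travel, 26 mm wide across; this point is 2.8 mm above the console top. The rest of the switch is flush. Axes as the reader's. A small raised dot on the console past the slot, on the side of the lane's low end, marks on.
- dish_a_center (a point): Lidded aluminium moisture dish A, solid, round, 68 mm across at the lid, 64 mm below it, 24 mm high; the point is its centre, 12 mm above its underside. It starts on the console's guard rails over the switch. z is up out of the lid. About 60 g.
- dish_b_center (a point): Lidded moisture dish B, the same kind and size; the point is its centre, 12 mm above its underside. It starts on the bench between the beaker and the tape roll.
- beaker: Bystander: glass beaker, 58 mm across, 70 mm high; origin at the centre of its underside. Gap to dish B about 20 mm.
- tape_roll: Bystander: roll of wide tape lying flat, 96 mm across, 48 mm high; origin at the centre of its underside. Gap to dish B about 20 mm.
- bottle: Bystander: square bottle with screw cap, 62 x 62 x 142 mm, beside the lane on the far side from the console; origin at the centre of its underside.

How it is judged (in metres and radians):
On the way, in this order (a step that is already met when the one before it is completed fails the run):
1. both dishes lie in the lane, one at the stop and the other against it (((x of dish_a_center in the frame of lane between 0.024 and 0.046 m and y of dish_a_center in the frame of lane between -0.012 and 0.012 m and z of dish_a_center in the frame of lane between 0.006 and 0.018 m and angle between the z axis of each of dish_a_center, dish_b_center and the z axis of lane, either way round below 0.12 rad and x of dish_b_center in the frame of lane between 0.088 and 0.117 m and y of dish_b_center in the frame of lane between -0.012 and 0.012 m and z of dish_b_center in the frame of lane between 0.006 and 0.018 m) or (x of dish_b_center in the frame of lane between 0.024 and 0.046 m and y of dish_b_center in the frame of lane between -0.012 and 0.012 m and z of dish_b_center in the frame of lane between 0.006 and 0.018 m and angle between the z axis of each of dish_b_center, dish_a_center and the z axis of lane, either way round below 0.12 rad and x of dish_a_center in the frame of lane between 0.088 and 0.117 m and y of dish_a_center in the frame of lane between -0.012 and 0.012 m and z of dish_a_center in the frame of lane between 0.006 and 0.018 m)) and linear speed of each of dish_a, dish_b below 0.02 m/s), for 0.2 s.
2. the slide switch is pushed across to on (value of joint switch above 0.0115 m), for 0.2 s.
At the end, for the whole second after the job is handed in: Both dishes lie flat and still in the lane, one with its centre 24 to 46 mm from the stop and the other 88 to 117 mm (at the stop, and up against the first), within 12 mm of the lane's centre line; the slide switch is at on (over 11.5 of its 14 mm) and stays there (all of step 1 and value of joint switch above 0.0115 m); the robot touches nothing.
It fails at once if the beaker is moved more than 30 mm or tipped over (distance of beaker from where it was at the start of the episode above 0.03 m or angle between beaker's own z axis and vertical above 0.5 rad).
It fails at once if the tape roll is moved more than 30 mm or tipped over (distance of tape_roll from where it was at the start of the episode above 0.03 m or angle between tape_roll's own z axis and vertical above 0.5 rad).
It fails at once if the bottle is moved more than 30 mm or tipped over (distance of bottle from where it was at the start of the episode above 0.03 m or angle between bottle's own z axis and vertical above 0.5 rad).
It fails at once if a dish is tipped more than about 45 degrees (angle between any of dish_a_center, dish_b_center's own z axis and vertical above 0.8 rad).
It also fails if it takes over 61 s, if anything falls off the work surface, if the arm or the gripper's body presses on something with over 40 N, if the wrist force passes 120 N, or if a joint passes its speed limit or range.

## Working session

There is one attempt and no reset: what is moved stays moved. The work goes in short steps, Python scripts to look and compute and a tool call to move; the robot and the scene stay as the last step left them, time stands still between calls to the robot, and variables do not carry over. Pictures are saved under pics/ and viewed, and the job is handed in when it is done.

Besides the shell and the picture viewer there is one more tool, called after ">>>" as name([rows], argument=value, ...), one row to a line, values as JSON. jog_arm: Moves the arm, as the interface text tells. Its arguments: {"type":"object","properties":{"motion":{"type":"array","items":{"type":"array","items":{"type":"number"}}},"claw":{"type":"number"},"newtons":{"type":"number"}},"required":["motion"]}

```bash
mkdir -p pics; ls; cat > h.py <<'E'
import numpy as np, cv2
from plant import status, vision, r
E
python3 - <<'E'
from h import *
print(status.get_obs())
for n in ("scene","top"):
    p,d=vision.camera(n); cv2.imwrite(f"pics/{n}0.png",p); np.save(f"pics/{n}0.npy",d)
    c=vision.calibration(n); print(n,c)
E
```

```text
pics
{'clock': 0.0, 'joint_positions': array([64.54587717, 23.94806188, -0.59016379, 92.48500298,  0.27009592,
       63.63772816, -3.03646466]), 'qd': array([-2.00491629e-02, -4.73006680e-02, -3.08343641e-02,  5.11165976e-05,
       -1.13005998e-02, -1.18933998e-01,  2.17788326e-02]), 'tau': array([-9.11983807e-04, -8.64455152e+01,  6.78330828e-01, -4.34898698e+01,
        1.91351376e-02,  7.53010274e-03,  2.03692065e-05]), 'position': array([ 0.24482496, -0.57468179,  0.23066386]), 'tcp_rot': array([-1.79930803e+02,  5.98644135e-03,  2.30772510e+01]), 'contact_force': array([-0.39510823, -0.09816441,  0.07410456]), 'torque': array([ 0.01801531,  0.04956753, -0.00945168]), 'width': 1.0023787177334273}
scene {'camera_matrix': array([[524.4632695 ,   0.        , 278.45244096],
       [  0.        , 524.4632695 , 202.82509617],
       [  0.        ,   0.        ,   1.        ]]), 'R': array([[-0.74492998, -0.66694675,  0.01616626],
       [-0.41243661,  0.4413439 , -0.7969389 ],
       [ 0.52438093, -0.60033124, -0.60384356]]), 't': array([0.4232139 , 0.32999703, 1.3633647 ])}
top {'camera_matrix': array([[425.17173071,   0.        , 273.01839774],
       [  0.        , 425.17173071, 213.596414  ],
       [  0.        ,   0.        ,   1.        ]]), 'R': array([[-0.02704978, -0.99956066,  0.01211567],
       [-0.99230617,  0.02538467, -0.12117794],
       [ 0.12081715, -0.01530029, -0.99255686]]), 't': array([-0.0232923 ,  0.60773273,  1.12563327])}
```

View pics/scene0.png

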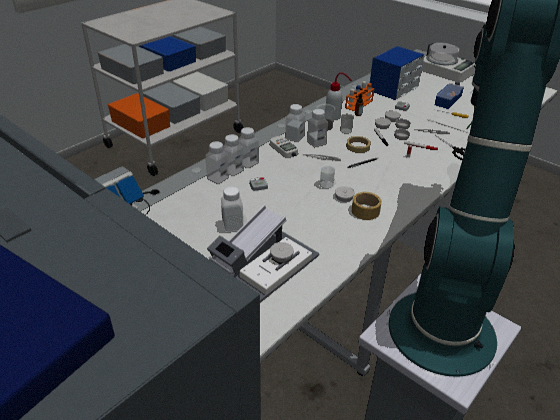

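View pics/top0.png

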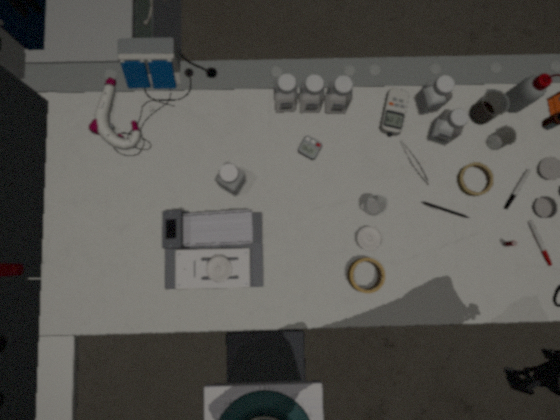

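```bash
cat >> h.py <<'E'
def ray(cam,rc):
    c=vision.calibration(cam);K=np.array(c["camera_matrix"]);R=np.array(c["R"]);t=np.array(c["t"])
    o=-R.T@t; d=R.T@np.linalg.inv(K)@np.array([rc[1],rc[0],1.]); return o,d
def atz(cam,rc,z):
    o,d=ray(cam,rc); return o+d*(z-o[2])/d[2]
def tri(cams,rcs):
    A=np.zeros((3,3));b=np.zeros(3);L=[ray(c,p) for c,p in zip(cams,rcs)]
    for o,d in L:
        d=d/np.linalg.norm(d);M=np.eye(3)-np.outer(d,d);A+=M;b+=M@o
    X=np.linalg.solve(A,b); return X,[np.linalg.norm(np.cross(X-o,d/np.linalg.norm(d))) for o,d in L]
def proj(cam,X):
    c=vision.calibration(cam);p=c["camera_matrix"]@(c["R"]@np.array(X)+c["t"]);return p[1]/p[2],p[0]/p[2]
E
python3 - <<'E'
from h import *
Z={"dish_a_center":.060,"dish_b_center":.012,"feeder":0,"console_top":.04,"lane_load":None,"lane":None,"beaker":0,"tape_roll":0,"bottle":0,"switch_ridge":.0428}
for k,z in Z.items():
    got={}
    for n in("scene","top"):
        l=vision.tip_of(k,n)
        for q in l[:3]:
            print(k,n,np.round(q["centre"],1),round(q["confidence"],2), np.round(atz(n,q["centre"],z),4) if z is not None else "")
        if l: got[n]=l[0]["centre"]
    if len(got)==2:
        print("   tri",[np.round(v,4) for v in tri(list(got),list(got.values()))])
print(status.get_obs()["clock"])
E
```

```text
dish_a_center scene [252.2 285.4] 0.85 [0.451  0.1025 0.06  ]
dish_a_center top [267.  218.2] 0.9 [0.4661 0.1094 0.06  ]
   tri [array([0.4595, 0.1048, 0.0576]), array([0.0081, 0.0081])]
dish_b_center scene [193.4 345.8] 0.53 [ 0.5289 -0.3058  0.012 ]
dish_b_center top [235.8 367.8] 0.9 [ 0.541  -0.3018  0.012 ]
dish_b_center top [206.2 369.6] 0.75 [ 0.6239 -0.3114  0.012 ]
   tri [array([ 0.5364, -0.3064,  0.008 ]), array([0.006, 0.006])]
feeder scene [262.4 265.4] 0.75 [0.5071 0.1261 0.    ]
feeder scene [264.3 277.1] 0.29 [0.4763 0.1085 0.    ]
feeder top [250.2 212.5] 0.79 [0.513  0.1316 0.    ]
   tri [array([0.5097, 0.1291, 0.0012]), array([0.004, 0.004])]
console_top scene [261.7 276.8] 0.85 [0.4567 0.1326 0.04  ]
console_top top [268.9 211.6] 0.9 [0.4615 0.1294 0.04  ]
   tri [array([0.4607, 0.1294, 0.0354]), array([0.001, 0.001])]
lane_load scene [229.6 259.6] 0.77 
lane_load scene [263.8 261.9] 0.48 
lane_load top [229.2 227.9] 0.58 
   tri [array([0.567 , 0.0836, 0.0658]), array([0.0027, 0.0027])]
lane scene [267.1 219.3] 0.93 
lane scene [227.1 232. ] 0.72 
lane top [234.2 173.8] 0.91 
lane top [206.3 372.2] 0.26 
   tri [array([0.5667, 0.2413, 0.0209]), array([0.0101, 0.0101])]
beaker scene [187.2 329.2] 0.74 [ 0.6033 -0.3099  0.    ]
beaker scene [225.  231.2] 0.24 [0.7062 0.074  0.    ]
beaker top [206.3 369.5] 0.8 [ 0.6253 -0.314   0.    ]
beaker top [269.8 219.4] 0.69 [0.4582 0.1131 0.    ]
   tri [array([ 0.621 , -0.3222, -0.0146]), array([0.0077, 0.0077])]
tape_roll scene [210.  366.3] 0.82 [ 0.4312 -0.29    0.    ]
tape_roll top [275.  361.5] 0.71 [ 0.4332 -0.2812  0.    ]
   tri [array([ 0.4306, -0.2822,  0.0046]), array([0.0033, 0.0033])]
bottle scene [227.6 232. ] 0.67 [0.6949 0.0814 0.    ]
bottle top [182.3 231.9] 0.6 [0.7041 0.0747 0.    ]
   tri [array([ 0.7047,  0.0745, -0.0094]), array([0.0016, 0.0016])]
1.1
```

```bash
cat >> h.py <<'E'
import sys,math
def plan(x,y,z,yaw,smax=.8):
    o=status.get_obs();p=o["position"];y0=o["tcp_rot"][2]
    D=np.array([x,y,z])-p;dy=(yaw-y0+90)%180-90
    n=max(math.ceil(np.linalg.norm(D)/.06/smax),math.ceil(abs(dy)/5),1)
    rows=[];a=y0
    for i in range(n):
        t=math.radians(a);c,s=math.cos(t),math.sin(t);d=D/n/.06
        rows.append([round(float(v),3) for v in (c*d[0]+s*d[1], s*d[0]-c*d[1], -d[2], dy/n/5)]);a+=dy/n
    print("from",np.round(p,4),round(y0,2),"dist",np.round(D,4),round(dy,2));print(rows)
def snap(cam,name):
    o=status.get_obs();p,d=vision.camera(cam);cv2.imwrite(f"pics/{name}.png",p);np.save(f"pics/{name}.npy",d);return o,p,d
E
python3 -c "
from h import *
plan(.50,-.31,.23,-10)"
```

```text
from [ 0.245  -0.5749  0.2312] 23.08 dist [ 0.255   0.2649 -0.0012] -33.08
[[0.705, -0.3, 0.003, -0.827], [0.682, -0.35, 0.003, -0.827], [0.655, -0.398, 0.003, -0.827], [0.624, -0.444, 0.003, -0.827], [0.591, -0.488, 0.003, -0.827], [0.554, -0.529, 0.003, -0.827], [0.514, -0.568, 0.003, -0.827], [0.472, -0.603, 0.003, -0.827]]
```

>>> jog_arm([
  [0.7, -0.3, 0, -0.83],
  [0.68, -0.35, 0, -0.83],
  [0.655, -0.4, 0, -0.83],
  [0.625, -0.445, 0, -0.83],
  [0.59, -0.49, 0, -0.83],
  [0.555, -0.53, 0, -0.83],
  [0.515, -0.57, 0, -0.83],
  [0.47, -0.6, 0, -0.83],
], claw=1)

```text
clock: 2.1
position: [0.3343, -0.2306, 0.2306]
tcp_rot: [179.9, 0.1, 57.2]
contact_force: [0.0, 0.9, 1.1]
width: 1.003
```

```bash
python3 - <<'E'
from h import *
o,p,d=snap("wrist","w1")
print(o["position"],o["tcp_rot"],o["clock"])
c=vision.calibration("wrist");print(c)
for k,z in (("dish_b_center",.012),("beaker",0),("tape_roll",0)):
    for q in vision.tip_of(k,"wrist")[:2]: print(k,q["centre"],q["confidence"],atz("wrist",q["centre"],z))
    for q in vision.regions_of(k,"wrist")[:1]:
        m=q["region"]; rr,cc=np.nonzero(m); print("  reg",q["confidence"],m.sum(),rr.min(),rr.max(),cc.min(),cc.max(),q["centre"],"depth",np.median(d[m]))
E
```

```text
[ 0.33429369 -0.23061678  0.23061718] [1.79923649e+02 7.18390626e-02 5.71959173e+01] 2.1
{'camera_matrix': array([[341.53716286,   0.        , 273.21163217],
       [  0.        , 341.53716286, 208.88283858],
       [  0.        ,   0.        ,   1.        ]]), 'R': array([[ 8.44800402e-01, -5.35081503e-01, -2.57442685e-04],
       [-5.12988934e-01, -8.10056724e-01,  2.83990241e-01],
       [-1.52166468e-01, -2.39783005e-01, -9.58827136e-01]]), 't': array([-0.40233868, -0.04857971,  0.37363132])}
dish_b_center [130.1, 477.9] 0.64 [ 0.53867994 -0.30040736  0.012     ]
  reg 0.69 3784 98 166 442 512 [130.5, 478.7] depth 0.34266233
beaker [93.2, 552.7] 0.8 [ 0.62510812 -0.31693435  0.        ]
  reg 0.8 1064 72 120 532 559 [97.6, 544.8] depth 0.3359267
  reg 0.85 5446 126 224 334 440 [185.6, 402.9] depth 0.34101242
```

View pics/w1.png

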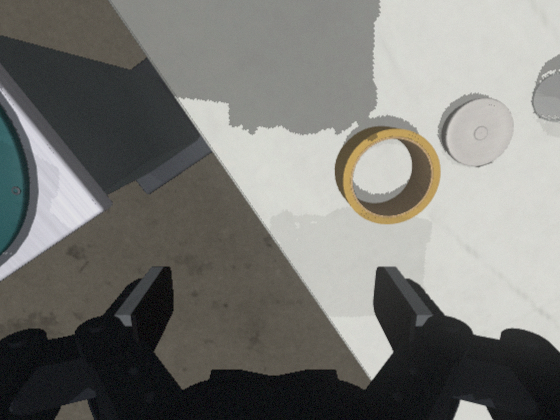

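```bash
sed -i 's#-d\[2\], dy/n/5)#-d[2], -dy/n/5)#' h.py; python3 -c "
from h import *
plan(.505,-.295,.20,-9.5)"
```

```text
from [ 0.3345 -0.233   0.2306] 56.94 dist [ 0.1705 -0.062  -0.0306] -66.44
[[0.049, 0.21, 0.036, 0.949], [0.066, 0.206, 0.036, 0.949], [0.083, 0.199, 0.036, 0.949], [0.099, 0.192, 0.036, 0.949], [0.115, 0.183, 0.036, 0.949], [0.129, 0.173, 0.036, 0.949], [0.143, 0.162, 0.036, 0.949], [0.156, 0.149, 0.036, 0.949], [0.168, 0.136, 0.036, 0.949], [0.179, 0.121, 0.036, 0.949], [0.188, 0.106, 0.036, 0.949], [0.196, 0.09, 0.036, 0.949], [0.203, 0.074, 0.036, 0.949], [0.208, 0.057, 0.036, 0.949]]
```

>>> jog_arm([
  [0.05, 0.21, 0.036, 1.0],
  [0.066, 0.206, 0.036, 1.0],
  [0.083, 0.2, 0.036, 1.0],
  [0.1, 0.19, 0.036, 1.0],
  [0.115, 0.183, 0.036, 1.0],
  [0.13, 0.173, 0.036, 1.0],
  [0.143, 0.162, 0.036, 1.0],
  [0.156, 0.15, 0.036, 1.0],
  [0.168, 0.136, 0.036, 1.0],
  [0.18, 0.12, 0.036, 1.0],
])

```text
clock: 3.7
position: [0.458, -0.2913, 0.2048]
tcp_rot: [-179.9, 0.2, 4.5]
contact_force: [0.2, 0.4, 0.2]
width: 1.001
```

```bash
python3 -c "
from h import *
plan(.505,-.295,.19,-9.5)"
```

```text
from [ 0.458  -0.2913  0.2048] 4.47 dist [ 0.047  -0.0037 -0.0148] -13.97
[[0.259, 0.041, 0.082, 0.932], [0.261, 0.02, 0.082, 0.932], [0.262, -0.001, 0.082, 0.932]]
```

>>> jog_arm([
  [0.26, 0.04, 0.08, 1.0],
  [0.26, 0.02, 0.08, 1.0],
  [0.26, 0.0, 0.08, 0.9],
  [0, 0, 0, 0],
])

```text
clock: 4.2
position: [0.5063, -0.2992, 0.1871]
tcp_rot: [-179.9, 0.4, -10.8]
contact_force: [-0.7, 0.5, 0.8]
width: 1.0
```

```bash
python3 - <<'E'
from h import *
o,p,d=snap("wrist","w2")
print(o["position"],o["tcp_rot"],o["clock"])
for k,z in (("dish_b_center",.012),("beaker",0),("tape_roll",0)):
    for q in vision.tip_of(k,"wrist")[:2]: print(k,q["centre"],q["confidence"],atz("wrist",q["centre"],z))
    for q in vision.regions_of(k,"wrist")[:1]:
        m=q["region"]; rr,cc=np.nonzero(m); print("  reg",q["confidence"],m.sum(),rr.min(),rr.max(),cc.min(),cc.max(),q["centre"],"depth",np.median(d[m]))
        if k=="dish_b_center":
            (x,y),rad=cv2.minEnclosingCircle(np.argwhere(m)[:,::-1].astype(np.float32)); print(x,y,rad, atz("wrist",(y,x),.024))
            # lid points via depth
            c=vision.calibration("wrist");K=c["camera_matrix"]
            Pc=np.stack([(cc-K[0,2])/K[0,0],(rr-K[1,2])/K[1,1],np.ones(len(rr))])*d[m]
            W=(c["R"].T@(Pc-c["t"][:,None])).T; W=W[abs(W[:,2]-.024)<.006]
            print("lid",len(W),W.mean(0),(W.max(0)+W.min(0))/2,W.max(0)-W.min(0))
E
```

```text
[ 0.50628785 -0.29921367  0.18710192] [-179.92000498    0.3872714   -10.84356874] 4.2
dish_b_center [155.2, 274.3] 0.97 [ 0.53400417 -0.3052946   0.012     ]
  reg 0.81 4398 119 192 235 310 [152.4, 272.3] depth 0.30528778
272.35040283203125 155.3083953857422 37.89542770385742 [ 0.53581692 -0.30384713  0.024     ]
lid 4380 [ 0.53541053 -0.30339348  0.02279957] [ 0.53432425 -0.30363253  0.02237825] [0.06676201 0.06793817 0.00845836]
beaker [48.7, 267.6] 0.75 [ 0.6255971  -0.31654324  0.        ]
  reg 0.75 5412 0 78 229 309 [33.3, 267.0] depth 0.2736526
  reg 0.95 6276 207 316 223 327 [284.7, 271.4] depth 0.32293102
```

View pics/w2.png

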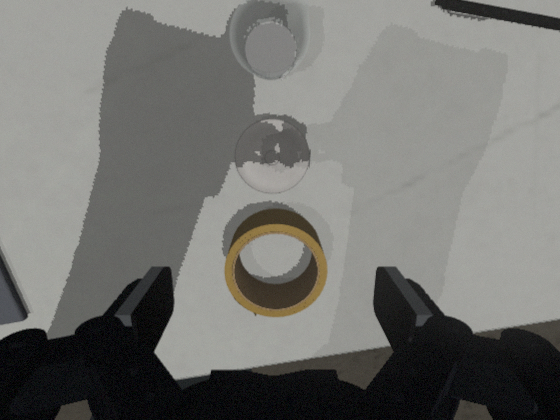

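```bash
python3 -c "
from h import *
plan(.535,-.304,.06,-9)"
```

```text
from [ 0.5056 -0.299   0.1885] -10.82 dist [ 0.0294 -0.005  -0.1285] 1.82
[[0.166, -0.004, 0.714, -0.121], [0.166, -0.002, 0.714, -0.121], [0.166, -0.0, 0.714, -0.121]]
```

>>> jog_arm([
  [0.166, 0, 0.7, -0.12],
  [0.166, 0, 0.7, -0.12],
  [0.166, 0, 0.7, -0.12],
  [0, 0, 0, 0],
])

```text
clock: 5.05
position: [0.5354, -0.3054, 0.0613]
tcp_rot: [180.0, 0.1, -8.9]
contact_force: [0.2, 0.3, 0.5]
width: 0.997
```

```bash
python3 -c "
from h import *
plan(.535,-.304,.002,-9,.4)"
```

```text
from [ 0.5354 -0.3054  0.0613] -8.94 dist [-0.0004  0.0014 -0.0593] -0.06
[[-0.003, -0.008, 0.329, 0.004], [-0.003, -0.008, 0.329, 0.004], [-0.003, -0.008, 0.329, 0.004]]
```

>>> jog_arm([
  [0, -0.01, 0.33, 0],
  [0, -0.01, 0.33, 0],
  [0, 0, 0.28, 0],
  [0, 0, 0, 0],
])

```text
clock: 5.55
position: [0.5363, -0.3054, 0.0056]
tcp_rot: [179.9, -0.1, -9.0]
contact_force: [-0.6, 0.9, -0.9]
width: 1.0
```

>>> jog_arm([
  [0, 0, 0, 0],
  [0, 0, 0, 0],
  [0, 0, 0, 0],
  [0, 0, 0, 0],
], claw=0, newtons=40)

```text
clock: 6.05
position: [0.5373, -0.3059, 0.0079]
tcp_rot: [179.8, -0.3, -9.0]
contact_force: [-0.9, -0.2, 0.6]
width: 0.752
```

```bash
python3 - <<'E'
from h import *
o,p,d=snap("wrist","w3")
print(o["position"],o["tcp_rot"],o["clock"],o["width"],o["contact_force"])
E
```

```text
[ 0.53729541 -0.30588504  0.0079444 ] [179.81801272  -0.25968784  -8.9877967 ] 6.05 0.7520676404181499 [-0.85523891 -0.21770635  0.56651688]
```

View pics/w3.png

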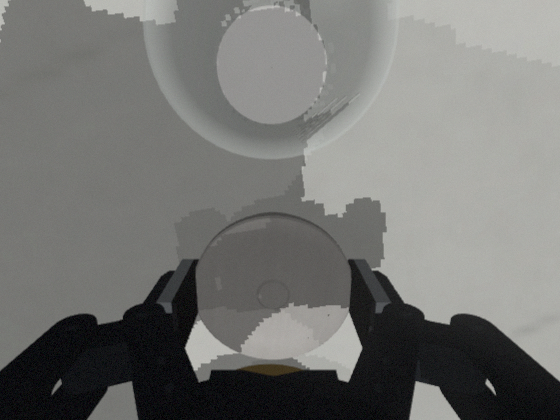

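>>> jog_arm([
  [0, 0, -0.4, 0],
  [0, 0, -0.8, 0],
  [0, 0, -0.9, 0],
  [0, 0, -0.9, 0],
  [0, 0, -0.9, 0],
])

```text
clock: 6.72
position: [0.5345, -0.3041, 0.2449]
tcp_rot: [180.0, 0.1, -9.0]
contact_force: [0.9, -0.8, -0.8]
width: 0.753
```

```bash
python3 -c "
from h import *
snap('scene','s3')
plan(.50,.09,.25,0,.9)"
```

```text
from [ 0.5368 -0.3051  0.2526] -8.98 dist [-0.0368  0.3951 -0.0026] 8.98
[[-0.204, -0.801, 0.005, -0.224], [-0.188, -0.805, 0.005, -0.224], [-0.173, -0.809, 0.005, -0.224], [-0.157, -0.812, 0.005, -0.224], [-0.141, -0.815, 0.005, -0.224], [-0.125, -0.817, 0.005, -0.224], [-0.109, -0.82, 0.005, -0.224], [-0.093, -0.822, 0.005, -0.224]]
```

View pics/s3.png

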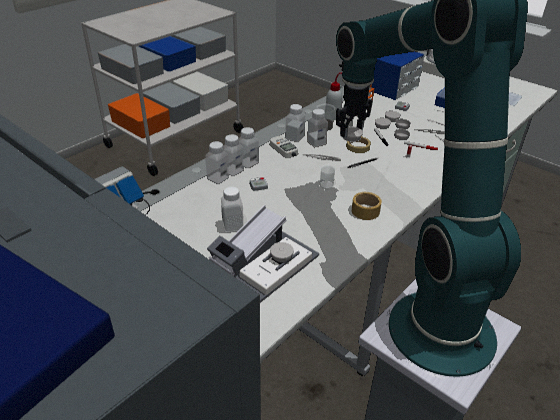

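>>> jog_arm([
  [-0.2, -0.8, 0, -0.22],
  [-0.19, -0.8, 0, -0.22],
  [-0.17, -0.8, 0, -0.22],
  [-0.16, -0.8, 0, -0.22],
  [-0.14, -0.8, 0, -0.22],
  [-0.12, -0.8, 0, -0.22],
  [-0.1, -0.8, 0, -0.22],
  [-0.1, -0.7, 0, -0.22],
  [0, 0, 0, 0],
])

```text
clock: 7.9
position: [0.4989, 0.0891, 0.2515]
tcp_rot: [179.6, -0.7, 0.1]
contact_force: [1.3, 0.0, -0.7]
width: 0.748
```

```bash
python3 - <<'E'
from h import *
o,p,d=snap("wrist","w4")
print(o["position"],o["tcp_rot"],o["clock"],o["width"])
for k,z in (("lane_load",.07),("lane",.021),("feeder",0),("console_top",.04),("dish_a_center",.06),("dish_b_center",.06),("bottle",0)):
    for q in vision.tip_of(k,"wrist")[:3]: print(k,np.round(q["centre"],1),round(q["confidence"],2),np.round(atz("wrist",q["centre"],z),4))
E
```

```text
[0.49886986 0.08908771 0.251466  ] [ 1.79589637e+02 -6.80426982e-01  5.48472840e-02] 7.9 0.7478845931533757
lane_load [113.3 281.1] 0.73 [0.5692 0.0773 0.07  ]
lane [113.1 125.3] 0.7 [0.5701 0.2383 0.021 ]
feeder [163.1 237.5] 0.8 [0.5141 0.1242 0.    ]
dish_a_center [220.5 252.2] 0.59 [0.4637 0.1053 0.06  ]
dish_b_center [279.4 275.3] 0.89 [0.3968 0.082  0.06  ]
```

View pics/w4.png

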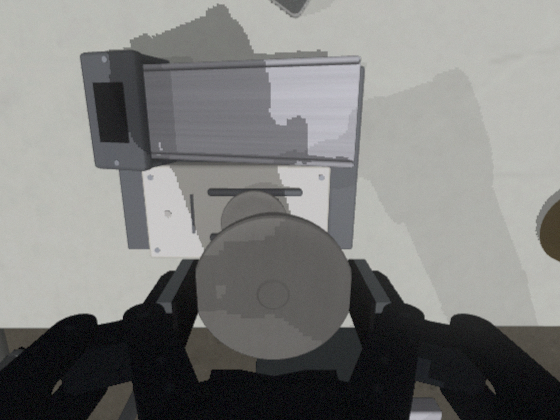

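```bash
python3 - <<'E'
from h import *
d=np.load("pics/w4.npy");c=vision.calibration("wrist");K=c["camera_matrix"]
def W(r0,r1,c0,c1):
    rr,cc=np.mgrid[r0:r1,c0:c1];rr=rr.ravel();cc=cc.ravel();z=d[rr,cc];k=z>0;rr,cc,z=rr[k],cc[k],z[k]
    return (c["R"].T@(np.stack([(cc-K[0,2])/K[0,0]*z,(rr-K[1,2])/K[1,1]*z,z])-c["t"][:,None])).T,rr,cc
P,_,_=W(85,145,175,340)
A=np.c_[P[:,:2],np.ones(len(P))];s,*_=np.linalg.lstsq(A,P[:,2],rcond=None);print("plane z=",s,"res",np.std(A@s-P[:,2]))
# walls: points above plane by >8mm
Q,rr,cc=W(50,175,150,345);h=Q[:,2]-np.c_[Q[:,:2],np.ones(len(Q))]@s
for lo,hi in((.11,.14),(.07,.10),(.04,.06)):
    k=(h>.007)&(h<.022)&(Q[:,1]>lo)&(Q[:,1]<hi)
    for side in(0,1):
        kk=k&((Q[:,0]>.57) if side else (Q[:,0]<.57))
        print(lo,side,kk.sum(),np.percentile(Q[kk,0],[2,25,50,75,98]).round(4),np.median(h[kk]).round(4))
# up-slope end
E=Q,rr,cc
Q,rr,cc=W(90,140,330,380);h=Q[:,2]-np.c_[Q[:,:2],np.ones(len(Q))]@s
print("end y min",Q[abs(h)<.006][:,1].min())
# bridge edge
Q,rr,cc=W(85,140,100,180);h=Q[:,2]-np.c_[Q[:,:2],np.ones(len(Q))]@s
print("bridge low y",np.percentile(Q[h>.04][:,1],[1,3]), "floor max y",Q[abs(h)<.005][:,1].max())
# bench
B,_,_=W(60,100,450,500);print("bench z",np.median(B[:,2]))
T,_,_=W(182,188,290,325);print("console z",np.median(T[:,2]))
E
```

```text
plane z= [-0.00130348 -0.30894901  0.09907401] res 0.0007342174304893955
0.11 0 185 [0.5263 0.5279 0.5292 0.5306 0.5312] 0.014
0.11 1 232 [0.609  0.6098 0.6111 0.6125 0.6139] 0.014
0.07 0 205 [0.5261 0.5276 0.5289 0.5302 0.5309] 0.0141
0.07 1 263 [0.6087 0.6094 0.6107 0.6121 0.6136] 0.014
0.04 0 153 [0.5257 0.5273 0.5286 0.5299 0.5307] 0.0141
0.04 1 193 [0.6084 0.6091 0.6103 0.6117 0.6133] 0.014
end y min 0.012160284735157668
bridge low y [0.19413828 0.19451564] floor max y 0.21151945410446837
bench z -0.0012055726020512882
console z 0.03882139590723636
```

```bash
python3 - <<'E'
from h import *
d=np.load("pics/w4.npy");c=vision.calibration("wrist");K=c["camera_matrix"]
rr,cc=np.mgrid[205:366,185:365];rr=rr.ravel();cc=cc.ravel();z=d[rr,cc]
k=(z>0)&(z<.19);rr,cc,z=rr[k],cc[k],z[k]
P=(c["R"].T@(np.stack([(cc-K[0,2])/K[0,0]*z,(rr-K[1,2])/K[1,1]*z,z])-c["t"][:,None])).T
P=P-status.get_obs()["position"]
print(np.histogram(P[:,2],20))
m=np.median(P[:,2]);L=P[abs(P[:,2]-m)<.004];
A=np.c_[L[:,:2],np.ones(len(L))];print("plane",np.linalg.lstsq(A,L[:,2],rcond=None)[0])
print("lid z rel tcp",m,"center",(np.percentile(L,99.5,axis=0)+np.percentile(L,.5,axis=0))/2,np.ptp(L,axis=0))
plan(.5705,.076,.16,0)
E
```

```text
(array([   12,     2,     0,   109,  6632, 11993,   353,   373,   363,
         272,    57,     0,     0,     0,     0,     0,     0,     0,
          59,   127]), array([-0.00720077, -0.00284146,  0.00151785,  0.00587716,  0.01023648,
        0.01459579,  0.0189551 ,  0.02331441,  0.02767372,  0.03203303,
        0.03639235,  0.04075166,  0.04511097,  0.04947028,  0.05382959,
        0.0581889 ,  0.06254822,  0.06690753,  0.07126684,  0.07562615,
        0.07998546]))
plane [ 0.00056973 -0.00196057  0.01487352]
lid z rel tcp 0.014908765164516224 center [-0.00089382 -0.00032083  0.01475873] [0.06732559 0.07466806 0.00797736]
from [0.4996 0.0852 0.2514] -0.31 dist [ 0.0709 -0.0092 -0.0914] 0.31
[[0.394, 0.049, 0.508, -0.021], [0.394, 0.05, 0.508, -0.021], [0.394, 0.051, 0.508, -0.021]]
```

>>> jog_arm([
  [0.39, 0.05, 0.5, -0.02],
  [0.39, 0.05, 0.5, -0.02],
  [0.39, 0.05, 0.5, -0.02],
  [0, 0, 0, 0],
])

```text
clock: 8.8
position: [0.5739, 0.0727, 0.1604]
tcp_rot: [179.5, -0.8, -0.2]
contact_force: [-1.3, 0.4, 0.5]
width: 0.755
```

```bash
python3 -c "
from h import *
plan(.5708,.076,.096,0,.3)"
```

```text
from [0.5739 0.0727 0.1604] -0.19 dist [-0.0031  0.0033 -0.0644] 0.19
[[-0.013, -0.014, 0.268, -0.009], [-0.013, -0.014, 0.268, -0.009], [-0.013, -0.014, 0.268, -0.009], [-0.013, -0.014, 0.268, -0.009]]
```

>>> jog_arm([
  [-0.013, -0.014, 0.27, 0],
  [-0.013, -0.014, 0.27, 0],
  [-0.013, -0.014, 0.27, 0],
  [-0.013, -0.014, 0.2, 0],
  [0, 0, 0, 0],
])

```text
clock: 9.43
position: [0.5706, 0.0759, 0.0971]
tcp_rot: [179.5, -0.9, -0.2]
contact_force: [0.3, 0.4, -0.1]
width: 0.752
```

```bash
python3 -c "
from h import *
snap('wrist','w5')
plan(.5708,.076,.096,0,.3)"
```

```text
from [0.5709 0.076  0.0977] -0.18 dist [-0.0001  0.     -0.0017] 0.18
[[-0.002, -0.001, 0.028, -0.035]]
```

View pics/w5.png

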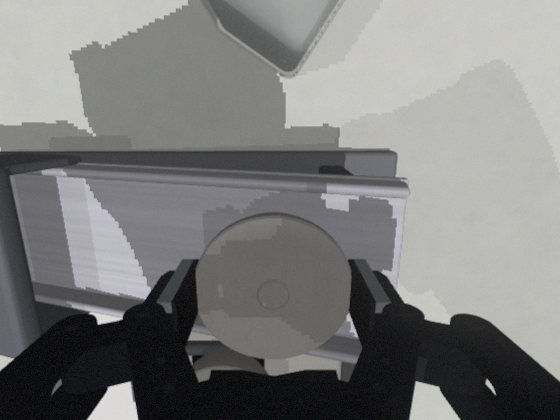

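>>> jog_arm([
  [0, 0, 0.035, 0],
  [0, 0, 0, 0],
])

```text
clock: 9.72
position: [0.5715, 0.076, 0.0964]
tcp_rot: [179.5, -1.0, -0.2]
contact_force: [0.1, -0.5, -0.3]
width: 0.754
```

>>> jog_arm([
  [0, 0, 0, 0],
  [0, 0, 0, 0],
  [0, 0, 0, 0],
  [0, 0, 0, 0],
  [0, 0, 0, 0],
], claw=1)

```text
clock: 10.35
position: [0.5721, 0.076, 0.0971]
tcp_rot: [179.5, -1.1, -0.2]
contact_force: [-1.3, 0.1, -0.2]
width: 0.995
```

>>> jog_arm([
  [0, 0, -0.3, 0],
  [0, 0, -0.8, 0],
  [0, 0, -0.8, 0],
])

```text
clock: 10.72
position: [0.5683, 0.077, 0.2135]
tcp_rot: [179.5, -0.8, -0.2]
contact_force: [-0.2, 0.1, 0.4]
width: 1.001
```

```bash
python3 -c "
from h import *
snap('wrist','w6')
plan(.42,.105,.21,0,.8)"
```

```text
from [0.5705 0.0778 0.22  ] -0.14 dist [-0.1505  0.0272 -0.01  ] 0.14
[[-0.627, -0.112, 0.042, -0.007], [-0.627, -0.112, 0.042, -0.007], [-0.627, -0.113, 0.042, -0.007], [-0.627, -0.113, 0.042, -0.007]]
```

View pics/w6.png

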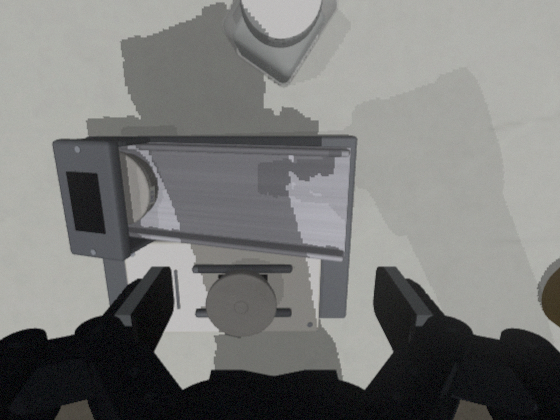

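>>> jog_arm([
  [-0.62, -0.11, 0.04, 0],
  [-0.62, -0.11, 0.04, 0],
  [-0.62, -0.11, 0.04, 0],
  [-0.62, -0.11, 0.04, 0],
  [0, 0, 0, 0],
])

```text
clock: 11.4
position: [0.4191, 0.1059, 0.2128]
tcp_rot: [179.6, -1.8, -0.1]
contact_force: [0.7, -0.7, 0.9]
width: 1.0
```

```bash
python3 - <<'E'
from h import *
o,p,d=snap("wrist","w7")
print(o["position"],o["tcp_rot"],o["clock"])
for q in vision.tip_of("dish_a_center","wrist")[:2]: print(q["centre"],q["confidence"],atz("wrist",q["centre"],.06))
for q in vision.regions_of("dish_a_center","wrist")[:3]:
        m=q["region"]; rr,cc=np.nonzero(m); print("  reg",q["confidence"],m.sum(),rr.min(),rr.max(),cc.min(),cc.max())
        c=vision.calibration("wrist");K=c["camera_matrix"]
        Pc=np.stack([(cc-K[0,2])/K[0,0],(rr-K[1,2])/K[1,1],np.ones(len(rr))])*d[m]
        W=(c["R"].T@(Pc-c["t"][:,None])).T; W=W[abs(W[:,2]-.072)<.006]
        if len(W):print("lid",len(W),W.mean(0),(W.max(0)+W.min(0))/2,W.max(0)-W.min(0))
E
```

```text
[0.41905805 0.10593678 0.21281227] [ 1.79585323e+02 -1.75258815e+00 -1.21496674e-01] 11.4
[146.9, 268.6] 0.59 [0.46630198 0.1086535  0.06      ]
  reg 0.88 5297 106 190 231 311
lid 5188 [0.46617938 0.10660882 0.06979962] [0.46480788 0.10645338 0.06980035] [0.06854465 0.06683971 0.00715774]
  reg 0.32 22521 0 81 69 400
lid 3860 [0.55033821 0.1014236  0.0721883 ] [0.54936478 0.15743384 0.07200037] [0.05494767 0.19268568 0.01199649]
```

View pics/w7.png

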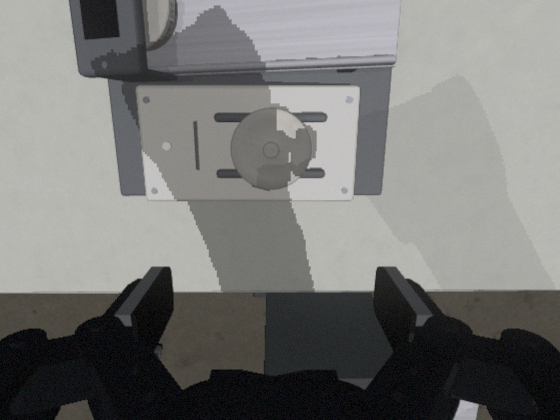

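```bash
python3 -c "
from h import *
plan(.4655,.1067,.11,0,.7)"
```

```text
from [0.4215 0.1055 0.2127] -0.22 dist [ 0.044   0.0012 -0.1027] 0.22
[[0.244, -0.007, 0.57, -0.015], [0.244, -0.007, 0.57, -0.015], [0.244, -0.007, 0.57, -0.015]]
```

>>> jog_arm([
  [0.24, 0, 0.56, 0],
  [0.24, 0, 0.56, 0],
  [0.24, 0, 0.56, 0],
  [0, 0, 0, 0],
])

```text
clock: 12.05
position: [0.4732, 0.1042, 0.1117]
tcp_rot: [179.7, -1.9, -0.4]
contact_force: [-0.8, 0.3, 0.9]
width: 0.997
```

```bash
python3 -c "
from h import *
print(status.get_obs()['tcp_rot'])
plan(.4655,.1067,.053,0,.35)"
```

```text
[179.715015    -1.93789679  -0.38438466]
from [0.4732 0.1042 0.1117] -0.38 dist [-0.0077  0.0025 -0.0587] 0.38
[[-0.043, -0.013, 0.326, -0.026], [-0.043, -0.013, 0.326, -0.026], [-0.043, -0.014, 0.326, -0.026]]
```

>>> jog_arm([
  [-0.06, -0.013, 0.32, -0.02],
  [-0.06, -0.013, 0.32, -0.02],
  [-0.06, -0.013, 0.3, -0.02],
  [0, 0, 0, 0],
])

```text
clock: 12.55
position: [0.4666, 0.1067, 0.0582]
tcp_rot: [179.7, -2.2, -0.2]
contact_force: [0.7, 0.5, 0.4]
width: 0.997
```

```bash
python3 -c "
from h import *
print(status.get_obs()['tcp_rot'])
plan(.4655,.1067,.053,0,.35)"
```

```text
[ 1.79748563e+02 -2.16002524e+00 -1.64799780e-01]
from [0.4666 0.1067 0.0582] -0.16 dist [-0.0011 -0.     -0.0052] 0.16
[[-0.019, 0.0, 0.087, -0.033]]
```

>>> jog_arm([
  [-0.02, 0, 0.1, 0],
  [0, 0, 0.02, 0],
])

```text
clock: 12.8
position: [0.467, 0.1068, 0.0528]
tcp_rot: [179.8, -2.3, -0.2]
contact_force: [0.2, -0.5, -0.2]
width: 1.0
```

>>> jog_arm([
  [0, 0, 0, 0],
  [0, 0, 0, 0],
  [0, 0, 0, 0],
  [0, 0, 0, 0],
  [0, 0, 0, 0],
], claw=0, newtons=40)

```text
clock: 13.42
position: [0.4677, 0.1069, 0.0544]
tcp_rot: [179.8, -2.4, -0.2]
contact_force: [0.4, -0.6, -0.7]
width: 0.732
```

```bash
python3 - <<'E'
from h import *
o,p,d=snap("wrist","w8")
print(o["position"],o["tcp_rot"],o["clock"],o["width"],o["contact_force"])
E
```

```text
[0.46766744 0.10692359 0.05440925] [179.76714288  -2.41195231  -0.20143915] 13.425 0.7322191835378883 [ 0.39855798 -0.63814125 -0.68859859]
```

View pics/w8.png

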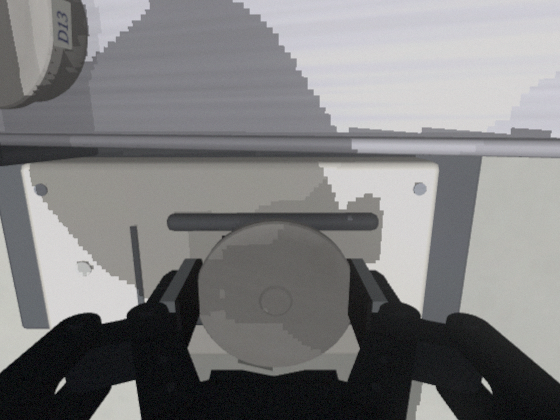

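>>> jog_arm([
  [0, 0, -0.4, 0],
  [0, 0, -0.8, 0],
  [0, 0, -0.8, 0],
  [0, 0, 0, 0],
])

```text
clock: 13.98
position: [0.4621, 0.1075, 0.1774]
tcp_rot: [179.8, -2.3, -0.2]
contact_force: [-0.2, -0.3, -2.4]
width: 0.733
```

```bash
python3 - <<'E'
from h import *
o,p,d=snap("wrist","w9")
c=vision.calibration("wrist");K=c["camera_matrix"]
rr,cc=np.mgrid[205:366,185:365];rr=rr.ravel();cc=cc.ravel();z=d[rr,cc]
k=(z>0)&(z<.19);rr,cc,z=rr[k],cc[k],z[k]
P=(c["R"].T@(np.stack([(cc-K[0,2])/K[0,0]*z,(rr-K[1,2])/K[1,1]*z,z])-c["t"][:,None])).T
P=P-status.get_obs()["position"]
m=np.median(P[:,2]);L=P[abs(P[:,2]-m)<.004];
print("lid z rel tcp",m,"center",(np.percentile(L,99.5,axis=0)+np.percentile(L,.5,axis=0))/2,np.ptp(L,axis=0))
print(o["tcp_rot"],o["width"])
plan(.572,.076,.17,0)
E
```

```text
lid z rel tcp 0.015910200283296844 center [-0.00381509 -0.00065091  0.01586029] [0.06769034 0.07413544 0.00798397]
[179.7758765   -2.30496801  -0.18290673] 0.733069703428028
from [0.4613 0.1072 0.1757] -0.19 dist [ 0.1107 -0.0312 -0.0057] 0.19
[[0.616, 0.171, 0.032, -0.013], [0.615, 0.172, 0.032, -0.013], [0.615, 0.172, 0.032, -0.013]]
```

View pics/w9.png

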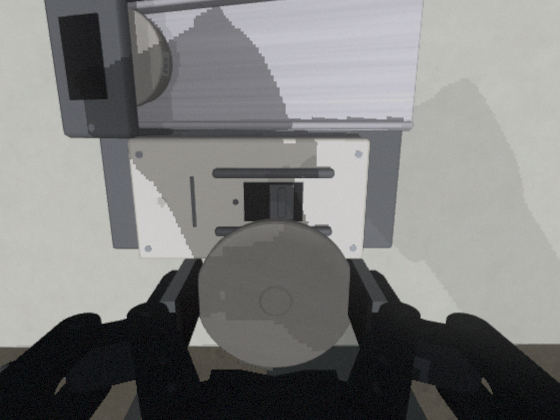

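>>> jog_arm([
  [0.61, 0.17, 0.03, 0],
  [0.61, 0.17, 0.03, 0],
  [0.61, 0.17, 0.03, 0],
  [0, 0, 0, 0],
])

```text
clock: 14.52
position: [0.5724, 0.0746, 0.1697]
tcp_rot: [179.7, -1.8, -0.2]
contact_force: [-1.0, -0.8, -0.9]
width: 0.729
```

```bash
python3 -c "
from h import *
print(status.get_obs()['tcp_rot'])
plan(.573,.076,.097,0,.35)"
```

```text
[ 1.79658256e+02 -1.84616094e+00 -1.55909480e-01]
from [0.5724 0.0746 0.1697] -0.16 dist [ 0.0006  0.0014 -0.0727] 0.16
[[0.002, -0.006, 0.303, -0.008], [0.002, -0.006, 0.303, -0.008], [0.002, -0.006, 0.303, -0.008], [0.002, -0.006, 0.303, -0.008]]
```

>>> jog_arm([
  [-0.012, -0.006, 0.3, 0],
  [-0.012, -0.006, 0.3, 0],
  [-0.012, -0.006, 0.3, 0],
  [-0.012, -0.006, 0.26, 0],
  [0, 0, 0, 0],
])

```text
clock: 15.15
position: [0.5679, 0.0765, 0.0921]
tcp_rot: [179.6, -1.5, -0.0]
contact_force: [-0.1, -0.1, 0.2]
width: 0.73
```

```bash
python3 -c "
from h import *
snap('wrist','w10')
plan(.573,.076,.097,0,.35)"
```

```text
from [0.5683 0.0766 0.0928] -0.04 dist [ 0.0047 -0.0006  0.0042] 0.04
[[0.078, 0.01, -0.069, -0.008]]
```

View pics/w10.png

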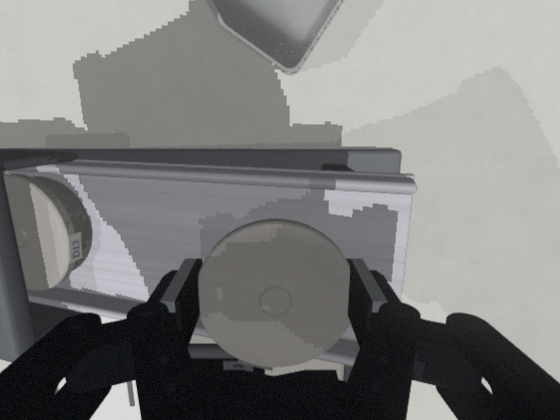

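>>> jog_arm([
  [0.08, 0, -0.05, 0],
  [0, 0, 0, 0],
])

```text
clock: 15.45
position: [0.5743, 0.0768, 0.0974]
tcp_rot: [179.7, -1.7, -0.0]
contact_force: [0.6, 0.1, -0.7]
width: 0.726
```

```bash
python3 -c "
from h import *
plan(.573,.076,.096,0,.35)"
```

```text
from [0.5743 0.0768 0.0974] -0.04 dist [-0.0013 -0.0008 -0.0014] 0.04
[[-0.021, 0.013, 0.024, -0.008]]
```

>>> jog_arm([
  [-0.02, 0, 0.03, 0],
  [0, 0, 0, 0],
])

```text
clock: 15.7
position: [0.5734, 0.0767, 0.0961]
tcp_rot: [179.7, -1.8, -0.1]
contact_force: [-0.4, 0.6, 0.2]
width: 0.728
```

>>> jog_arm([
  [0, 0, 0, 0],
  [0, 0, 0, 0],
  [0, 0, 0, 0],
  [0, 0, 0, 0],
  [0, 0, 0, 0],
], claw=1)

```text
clock: 16.32
position: [0.5734, 0.0767, 0.0963]
tcp_rot: [179.7, -1.8, -0.1]
contact_force: [-0.0, -0.8, -1.1]
width: 1.004
```

>>> jog_arm([
  [0, 0, -0.3, 0],
  [0, 0, -0.8, 0],
  [0, 0, -0.8, 0],
  [0, 0, 0, 0],
])

```text
clock: 16.82
position: [0.5698, 0.078, 0.2175]
tcp_rot: [179.7, -1.8, -0.0]
contact_force: [-0.1, -0.8, -0.3]
width: 1.0
```

```bash
python3 -c "
from h import *
snap('wrist','w11')
plan(.42,.105,.21,0,.8)"
```

```text
from [0.5691 0.0777 0.2156] -0.01 dist [-0.1491  0.0273 -0.0056] 0.01
[[-0.621, -0.114, 0.023, -0.001], [-0.621, -0.114, 0.023, -0.001], [-0.621, -0.114, 0.023, -0.001], [-0.621, -0.114, 0.023, -0.001]]
```

View pics/w11.png

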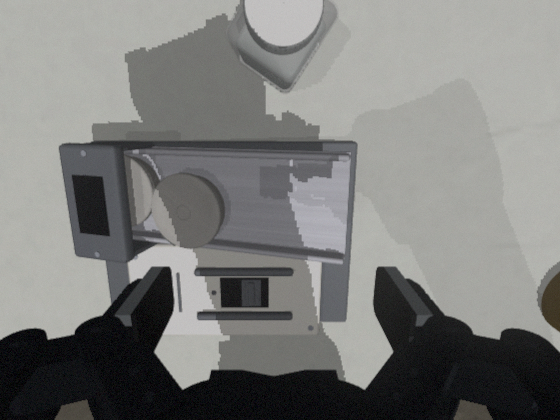

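```bash
python3 - <<'E'
from h import *
o,p,d=snap("wrist","w12")
c=vision.calibration("wrist");K=c["camera_matrix"]
rr,cc=np.mgrid[140:262,120:345];rr=rr.ravel();cc=cc.ravel();z=d[rr,cc]
k=z>0;rr,cc,z=rr[k],cc[k],z[k]
P=(c["R"].T@(np.stack([(cc-K[0,2])/K[0,0]*z,(rr-K[1,2])/K[1,1]*z,z])-c["t"][:,None])).T
# lane frame
a=.3;org=np.array([.5700,.2367,.0985-.309*.2367])
ex=np.array([-.0105*math.cos(a),-math.cos(a),math.sin(a)]);ez=np.array([0,math.sin(a),math.cos(a)]);ey=np.cross(ez,ex)
Q=np.c_[(P-org)@ex,(P-org)@ey,(P-org)@ez]
F=Q[(Q[:,0]>.15)&(Q[:,0]<.21)&(abs(Q[:,1])<.03)];print("floor h",np.median(F[:,2]))
for lo,hi in((.0,.066),(.066,.16)):
    L=Q[(Q[:,2]>.019)&(Q[:,2]<.03)&(Q[:,0]>lo)&(Q[:,0]<hi)&(abs(Q[:,1])<.05)]
    print(len(L),L.min(0),L.max(0),"h",np.median(L[:,2]),"ctr",(np.percentile(L,.3,axis=0)+np.percentile(L,99.7,axis=0))/2)
    A=np.c_[L[:,:2],np.ones(len(L))];print(np.linalg.lstsq(A,L[:,2],rcond=None)[0])
w=Q[(Q[:,2]>.010)&(Q[:,2]<.017)&(Q[:,0]>.13)&(Q[:,0]<.22)];print("walls",np.percentile(w[w[:,1]<0,1],[1,99]),np.percentile(w[w[:,1]>0,1],[1,99]))
E
```

```text
floor h -0.0004986946327353511
1708 [ 0.03435535 -0.04990294  0.0190093 ] [0.06598972 0.0479247  0.02988428] h 0.022398356103092338 ctr [ 0.05109893 -0.00028066  0.02437007]
[-0.01358912 -0.00500469  0.02318827]
4035 [ 0.06600108 -0.04371861  0.01904225] [0.12733572 0.02446901 0.02570015] h 0.022487649182299 ctr [ 0.0965006  -0.00883006  0.02211019]
[-0.00701465 -0.00364658  0.02313396]
walls [-0.04366473 -0.03849646] [0.03887566 0.04408524]
```

```bash
python3 - <<'E'
from h import *
p=cv2.imread("pics/w12.png")[125:275,50:250]
p=cv2.convertScaleAbs(p,alpha=1.6);cv2.imwrite("pics/w12c.png",cv2.resize(p,(800,600),interpolation=cv2.INTER_CUBIC))
for k in("dish_a_center",):
    for q in vision.tip_of(k,"wrist")[:4]: print(q["centre"],q["confidence"])
    for q in vision.regions_of(k,"wrist")[:4]:
        m=q["region"];rr,cc=np.nonzero(m);print(q["confidence"],m.sum(),rr.min(),rr.max(),cc.min(),cc.max())
plan(.50,.11,.21,0,.8)
E
```

```text
[207.6, 189.6] 0.83
0.85 4438 172 247 150 224
from [0.5679 0.0773 0.2123] -0.02 dist [-0.0679  0.0327 -0.0023] 0.02
[[-0.566, -0.272, 0.019, -0.002], [-0.566, -0.272, 0.019, -0.002]]
```

View pics/w12c.png

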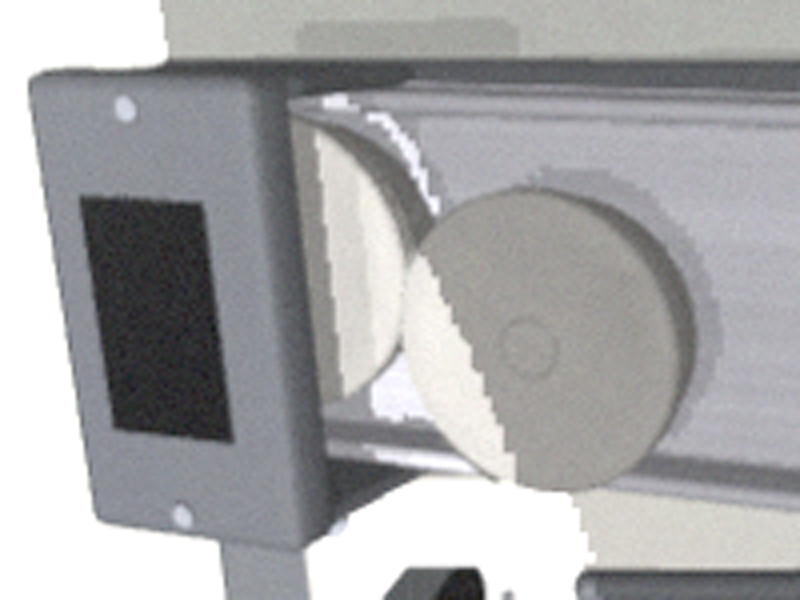

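>>> jog_arm([
  [-0.62, -0.11, 0.04, 0],
  [-0.62, -0.11, 0.06, 0],
  [-0.62, -0.11, 0.06, 0],
  [-0.62, -0.11, 0.06, 0],
  [0, 0, 0, 0],
], claw=0)

```text
clock: 17.65
position: [0.4125, 0.1038, 0.1905]
tcp_rot: [179.6, -0.9, -0.0]
contact_force: [0.4, -0.5, -0.2]
width: -0.002
```

```bash
python3 - <<'E'
from h import *
o,p,d=snap("wrist","w13")
print(o["position"],o["tcp_rot"],o["clock"],o["width"])
for k,z in(("switch_ridge",.0428),("console_top",.04)):
    for q in vision.tip_of(k,"wrist")[:2]: print(k,q["centre"],q["confidence"],atz("wrist",q["centre"],z))
cv2.imwrite("pics/w13c.png",cv2.resize(p[60:240,130:370],(800,600),interpolation=cv2.INTER_CUBIC))
E
```

```text
[0.4124892  0.10382486 0.19052739] [ 1.79620480e+02 -9.32718261e-01 -1.27478176e-02] 17.65 -0.002209306334631713
switch_ridge [135.7, 279.4] 0.84 [0.46752033 0.0977352  0.0428    ]
console_top [137.5, 242.8] 0.78 [0.46643403 0.12859159 0.04      ]
```

View pics/w13.png

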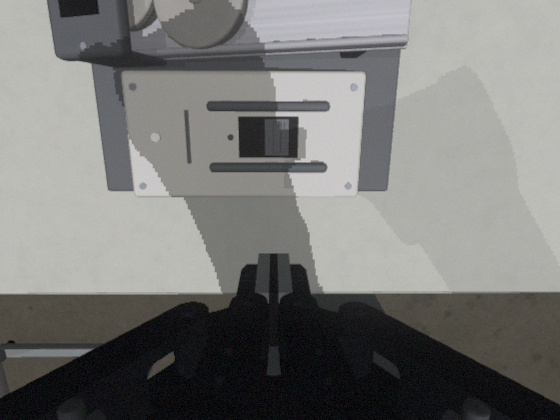

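View pics/w13c.png

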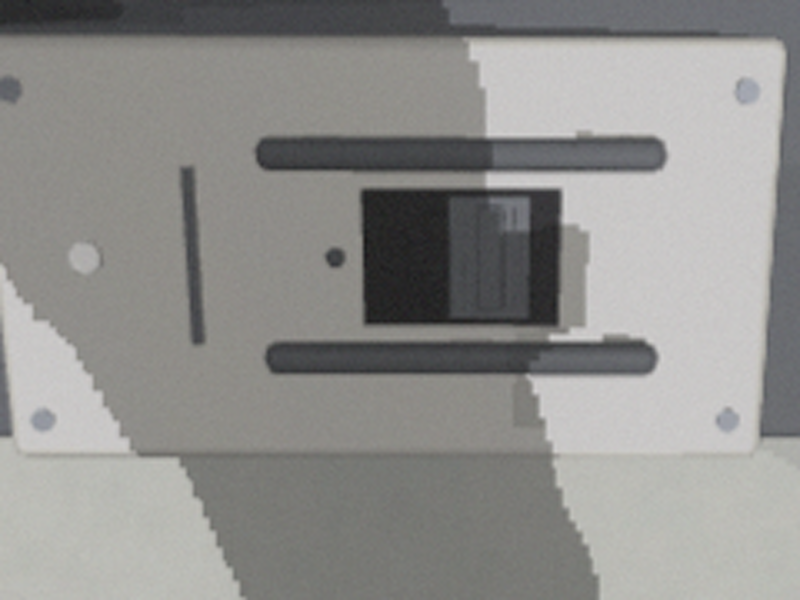

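```bash
python3 -c "
from h import *
print(atz('wrist',(136,277.3),.0445),atz('wrist',(136,277.3-4.2),.045),atz('wrist',(136,277.3+4.2),.045))
plan(.4665,.072,.07,0,.8)"
```

```text
[0.46789631 0.09953373 0.0445    ] [0.46793129 0.10302497 0.045     ] [0.46792054 0.09605791 0.045     ]
from [0.4153 0.1036 0.1912] -0.11 dist [ 0.0512 -0.0316 -0.1212] 0.11
[[0.285, 0.175, 0.673, -0.007], [0.285, 0.175, 0.673, -0.007], [0.285, 0.175, 0.673, -0.007]]
```

>>> jog_arm([
  [0.28, 0.175, 0.6, 0],
  [0.28, 0.175, 0.6, 0],
  [0.28, 0.175, 0.6, 0],
  [0, 0, 0, 0],
])

```text
clock: 18.3
position: [0.4727, 0.0699, 0.0805]
tcp_rot: [179.8, -1.1, -0.2]
contact_force: [0.1, 1.0, 0.5]
width: 0.004
```

```bash
python3 -c "
from h import *
print(status.get_obs()['tcp_rot'])
plan(.4665,.072,.044,0,.2)"
```

```text
[179.75493087  -1.09756167  -0.24618081]
from [0.4727 0.0699 0.0805] -0.25 dist [-0.0062  0.0021 -0.0365] 0.25
[[-0.026, -0.008, 0.152, -0.012], [-0.026, -0.008, 0.152, -0.012], [-0.026, -0.009, 0.152, -0.012], [-0.026, -0.009, 0.152, -0.012]]
```

>>> jog_arm([
  [-0.03, -0.008, 0.15, -0.01],
  [-0.03, -0.008, 0.15, -0.01],
  [-0.03, -0.008, 0.15, -0.01],
  [-0.03, -0.008, 0.13, -0.01],
  [0, 0, 0, 0],
])

```text
clock: 18.92
position: [0.4664, 0.0729, 0.045]
tcp_rot: [179.8, -1.2, 0.0]
contact_force: [-0.2, 0.1, -0.6]
width: 0.001
```

```bash
python3 -c "
from h import *
snap('wrist','w14')
print(status.get_obs()['tcp_rot'],status.get_obs()['contact_force'])
plan(.4665,.072,.0425,0,.2)"
```

```text
[ 1.79781468e+02 -1.25245425e+00  1.86424336e-02] [-0.29776496 -0.16461963 -1.13086962]
from [0.4666 0.0729 0.0453] 0.02 dist [-0.0001 -0.0009 -0.0028] -0.02
[[-0.002, 0.015, 0.046, 0.004]]
```

View pics/w14.png

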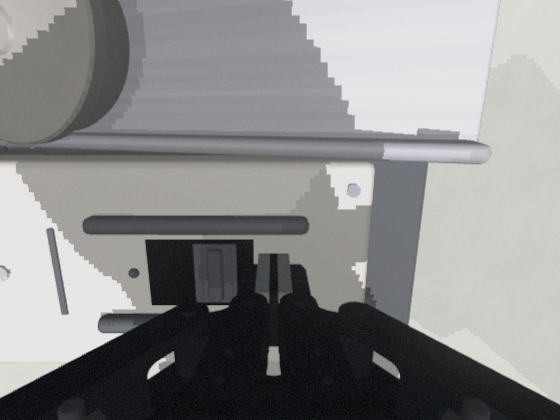

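>>> jog_arm([
  [0, 0, 0.05, 0],
  [0, 0, 0.01, 0],
])

```text
clock: 19.23
position: [0.4672, 0.0729, 0.042]
tcp_rot: [179.8, -1.3, 0.0]
contact_force: [-0.5, 0.5, 0.6]
width: -0.003
```

>>> jog_arm([
  [0, -0.1, 0.02, 0],
  [0, -0.1, 0.02, 0],
])

```text
clock: 19.48
position: [0.4677, 0.0845, 0.0399]
tcp_rot: [179.7, -1.4, -0.1]
contact_force: [-5.2, -18.7, 35.4]
width: -0.001
```

>>> jog_arm([
  [0, 0, -0.04, 0],
  [0, 0, 0, 0],
])

```text
clock: 19.73
position: [0.4679, 0.0854, 0.0426]
tcp_rot: [179.7, -1.4, -0.0]
contact_force: [-0.0, -0.3, 0.1]
width: -0.004
```

>>> jog_arm([
  [0, -0.05, 0, 0],
  [0, -0.05, 0, 0],
  [0, -0.05, 0, 0],
])

```text
clock: 20.1
position: [0.4678, 0.0944, 0.0423]
tcp_rot: [179.7, -1.4, -0.1]
contact_force: [0.3, -3.1, 2.6]
width: -0.001
```

```bash
python3 -c "
from h import *
snap('wrist','w15')
print(status.get_obs()['tcp_rot'],status.get_obs()['contact_force'],status.get_obs()['position'])"
```

```text
[ 1.79698741e+02 -1.36285331e+00 -2.73432324e-02] [-0.16168845 -1.98350474  0.40430502] [0.4677914  0.09494322 0.04233924]
```

View pics/w15.png

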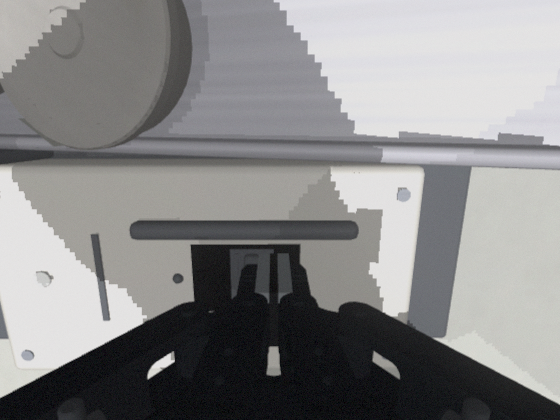

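>>> jog_arm([
  [0, -0.05, 0, 0],
  [0, -0.05, 0, 0],
  [0, -0.05, 0, 0],
])

```text
clock: 20.52
position: [0.4676, 0.1048, 0.0422]
tcp_rot: [179.7, -1.3, -0.0]
contact_force: [2.0, -14.9, -0.0]
width: -0.002
```

```bash
python3 -c "
from h import *
snap('wrist','w16')
print(status.get_obs()['tcp_rot'],status.get_obs()['contact_force'],status.get_obs()['position'])"
```

```text
[ 1.79668818e+02 -1.34111875e+00 -2.62656322e-02] [ 1.03972943 -4.81617255  2.85906177] [0.46765942 0.1044227  0.04218154]
```

View pics/w16.png

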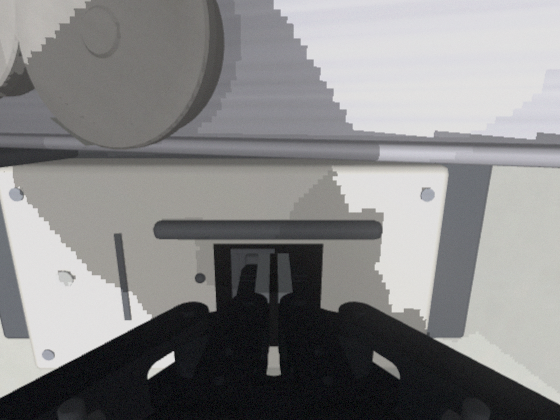

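>>> jog_arm([
  [0, 0.1, 0, 0],
  [0, 0.1, -0.05, 0],
  [0, 0, -0.7, 0],
  [-0.5, 0, -0.9, 0],
  [-0.6, 0, -0.9, 0],
  [0, 0, 0, 0],
])

```text
clock: 21.32
position: [0.398, 0.0923, 0.1962]
tcp_rot: [179.7, -1.4, -0.0]
contact_force: [-0.1, -0.0, -0.1]
width: 0.002
```

```bash
python3 -c "
from h import *
o,p,d=snap('wrist','w17')
cv2.imwrite('pics/w17c.png',cv2.resize(p[0:240,50:370],(800,600),interpolation=cv2.INTER_CUBIC))
print(o['contact_force'],o['position'],o['clock'])
snap('scene','s17');snap('top','t17')
for q in vision.tip_of('switch_ridge','wrist')[:2]: print(q['centre'],q['confidence'],atz('wrist',q['centre'],.0428))"
```

```text
[-0.09173952 -0.02900171 -0.09844627] [0.39800533 0.0923267  0.19623888] 21.325
[120.2, 248.3] 0.81 [0.46291884 0.11216916 0.0428    ]
```

View pics/w17c.png

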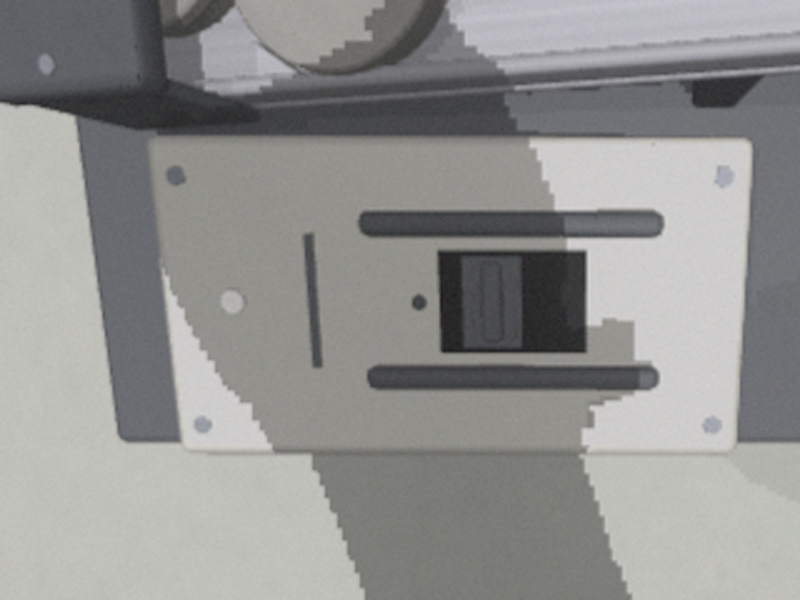

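View pics/s17.png

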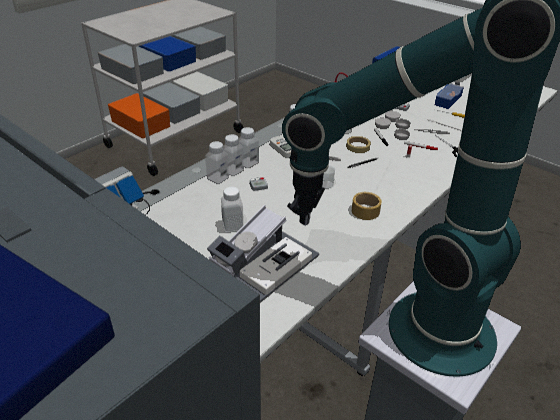

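>>> jog_arm([
  [0.7, -0.3, -0.3, 0],
  [0.7, -0.3, -0.3, 0],
  [0, 0, 0, 0],
])

```text
clock: 21.9
position: [0.4834, 0.1284, 0.225]
tcp_rot: [179.8, -0.4, -0.1]
contact_force: [-0.1, -0.6, -0.9]
width: 0.001
```

```bash
python3 - <<'E'
from h import *
o,p,d=snap("wrist","w18")
cv2.imwrite("pics/w18.png",p)
c=vision.calibration("wrist");K=c["camera_matrix"]
for q in vision.tip_of("dish_a_center","wrist")[:3]: print(q["centre"],q["confidence"])
for q in vision.tip_of("lane","wrist")[:1]: print("lane",q["centre"],q["confidence"],atz("wrist",q["centre"],.0257))
a=.3;org=np.array([.5700,.2367,.0985-.309*.2367])
ex=np.array([-.0105*math.cos(a),-math.cos(a),math.sin(a)]);ex/=np.linalg.norm(ex);ez=np.array([0,math.sin(a),math.cos(a)]);ey=np.cross(ez,ex)
for q in vision.regions_of("dish_a_center","wrist")[:3]:
    m=q["region"].astype(np.uint8);ct=max(cv2.findContours(m,0,1)[0],key=len)[:,0,:]
    L=[]
    for (x,y) in ct:
        oo,dd=ray("wrist",(y,x)); t=((org-oo)@ez+.024)/(dd@ez); X=oo+dd*t-org; L.append([X@ex,X@ey])
    L=np.array(L,np.float32);print(q["confidence"],m.sum(),cv2.minEnclosingCircle(L),L.min(0),L.max(0))
E
```

```text
[103.5, 246.1] 0.57
lane [96.3, 154.8] 0.81 [0.56470396 0.23801588 0.0257    ]
0.91 5393 ((0.09665195643901825, -0.012151913717389107), 0.034868381917476654) [ 0.06256653 -0.0451429 ] [0.13053454 0.02162131]
```

View pics/w18.png

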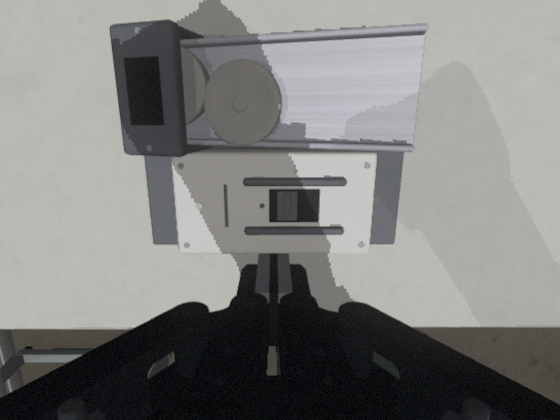

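```bash
python3 - <<'E'
from h import *
d=np.load("pics/w18.npy");c=vision.calibration("wrist");K=c["camera_matrix"]
a=.3;org=np.array([.5700,.2367,.0985-.309*.2367])
ex=np.array([-.0105*math.cos(a),-math.cos(a),math.sin(a)]);ex/=np.linalg.norm(ex);ez=np.array([0,math.sin(a),math.cos(a)]);ey=np.cross(ez,ex)
rr,cc=np.mgrid[15:162,105:435];rr=rr.ravel();cc=cc.ravel();z=d[rr,cc];k=z>0;rr,cc,z=rr[k],cc[k],z[k]
P=(c["R"].T@(np.stack([(cc-K[0,2])/K[0,0]*z,(rr-K[1,2])/K[1,1]*z,z])-c["t"][:,None])).T-org
Q=np.c_[P@ex,P@ey,P@ez]
F=Q[(Q[:,0]>.15)&(Q[:,0]<.2)&(abs(Q[:,1])<.03)];h0=np.median(F[:,2]);print("floor",h0);Q[:,2]-=h0
for lo,hi in((.13,.17),(.17,.21),(.07,.12)):
    w=Q[(Q[:,2]>.011)&(Q[:,2]<.017)&(Q[:,0]>lo)&(Q[:,0]<hi)]
    print("walls",lo,np.percentile(w[w[:,1]<-.03,1],[2,50,98]),np.percentile(w[w[:,1]>.03,1],[2,50,98]))
L=Q[(Q[:,2]>.0215)&(Q[:,2]<.0265)&(Q[:,0]>.07)&(Q[:,0]<.15)]
A=np.c_[L[:,:2],np.ones(len(L))];print("lid",np.linalg.lstsq(A,L[:,2],rcond=None)[0],len(L),np.percentile(L,[.2,99.8],axis=0),L.mean(0))
print("circle",cv2.minEnclosingCircle(L[:,:2].astype(np.float32)))
B=Q[(Q[:,2]>.05)&(Q[:,2]<.058)];print("bridge top x",np.percentile(B[:,0],[1,99]),np.percentile(B[:,1],[1,99]))
print("floor end",np.percentile(Q[(abs(Q[:,2])<.004)&(abs(Q[:,1])<.03)][:,0],99.8))
E
```

```text
floor 0.00041667590297334717
walls 0.13 [-0.04636566 -0.04385221 -0.04151797] [0.03627523 0.03845853 0.04125764]
walls 0.17 [-0.04604467 -0.04346987 -0.04127307] [0.03665299 0.03880076 0.04156424]
walls 0.07 [-0.04702967 -0.04501658 -0.04207897] [0.03591523 0.03812889 0.04082651]
lid [-0.00041009 -0.00081187  0.02297258] 4714 [[ 0.07020796 -0.04435121  0.02151597]
 [ 0.12839689  0.02154883  0.02559192]] [ 0.09825616 -0.01055349  0.02294085]
circle ((0.09528543800115585, -0.011764969676733017), 0.03406418114900589)
bridge top x [0.0017392  0.05551311] [-0.05168771  0.0447556 ]
floor end 0.23126855888675496
```

```bash
python3 -c "
from h import *
print(status.get_obs()['clock'],r.close_job())"
```

```text
the job is handed in; nothing more can be done
22.1 None
```

Both dishes are in the lane and the switch is at on. I handed the job in at 22.1 s of the 61 s allowed.

I placed dish B first, from the bench, and it slid down under the bridge. Dish A followed from the console and came to rest against it. I then pushed the switch's ridge across with the shut fingers, backed off and lifted clear.

**Last checks:**
- **Dish A:** it lies flat, with its lid 23 mm above the floor. Its centre is about 99 mm from the stop, after correcting by 1 to 4 mm because the bridge and lane end measured short. It is about 7.5 mm off the centre line towards the console.
- **Disagreement on dish A:** the uncorrected measurement put it about 12 mm off the centre line, right at the limit. The walls and bridge in the same picture were shifted by about 3 mm, so I used them as the reference. 7.5 mm also fits dish A's 64 mm body touching the lane wall.
- **Dish B:** it is mostly hidden under the bridge, so I did not measure its distance from the stop. I judged it from its visible edge, which is touching dish A.
- **Switch:** the ridge moved about 14 mm towards the dot. It stayed there after I let go.
- **Bystanders:** in the later pictures the beaker, tape roll and bottle are standing where they were. I checked this by eye only.
- **Contact:** the fingertips pressed on the console with about 35 N for a moment while I lined up on the switch, so I raised them about 3 mm. At the end the gripper was clear of everything.

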